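# Uncap the tall lens with the cap puller

## Task

Use the fork-shaped cap puller to pull the snug aluminium cap straight up off the taller of the two clamped lenses, without touching the cap with the fingers. Then lower the puller, with the cap still in its fork, until it stands upright on the floor of the walnut bin, and only then let go. Leave the shorter lens capped.

Things in the scene. Friction and masses are not known exactly. Their poses are not given: they have to be found in the camera images.
- puller: Steel C-shaped cap puller, loose, 180 g, standing on its fork. Origin: underside, below the handle's middle; x = way the fork points. Black 22 mm square handle, z 56-101. Two tines, z 0-6, y 31-45 either side, x -58 to 40, tip lips up to z 11. Back plate 90 wide at x -58 to -52; top arm z 48-56, x to 13. The cap goes in between tines and arm from +x, until its middle is below the handle.
- cap: Cap to pull: aluminium mushroom, 60 g, on the TALLER lens. Origin: centre of skirt's underside, 78 mm above the counter. Skirt 46 dia, z 0-12; flange 84 dia, z 12-20 (underside 90 above counter). Lens fixed: neck 34 dia, barrel 68 dia whose top is 50 above counter; tines enter from any side between barrel and flange. Sprung catches: 5-15 N upward frees it; off once raised 12 mm.
- cap_short: Identical cap on the SHORTER fixed lens, to be left in place. Origin: centre of its skirt's underside, 48 mm above the counter; top 68 mm above it; the barrel's top is at 20 mm. The two lenses stand side by side, left and right in either order, at least 140 mm apart.
- bin: Shallow walnut catch bin, fixed. Origin: centre of its underside, on the counter; x, y along its sides. Outside 220 (x) x 200 (y) x 35 mm, walls and floor 8 mm thick. A steel chute 70 mm wide slopes into it over its +x wall: inner end at x = 84 mm, 37 mm up; outer end at x = 229 mm, 115 mm up.
Not all that is in view belongs to the job. Leave any green or yellow look-alike of the puller alone.

How it is judged (in metres and radians):
On the way, in this order (a step that is already met when the one before it is completed fails the run):
1. the cap is off the tall lens, carried in the puller's fork (height (world z) of cap above 0.1 m and contact force between puller and cap above 0.1 N and x of cap in the frame of puller between -0.03 and 0.03 m and y of cap in the frame of puller between -0.025 and 0.025 m), for 0.2 s.
2. the puller, still held, is lowered to the bin floor with the cap in its fork (x of puller in the frame of bin between -0.085 and 0.085 m and y of puller in the frame of bin between -0.085 and 0.085 m and z of puller in the frame of bin below 0.02 m and x of cap in the frame of puller between -0.03 and 0.03 m and y of cap in the frame of puller between -0.025 and 0.025 m and contact force between the fingers and puller above 1 N), for 0.1 s.
At the end, for the whole second after the job is handed in: Puller released, at rest, upright within 10 deg on the bin floor: origin within 85 mm of the bin centre in bin x and y, under 20 mm up. Cap at rest in its fork (within 30 mm in puller x, 25 mm in y of its origin), under 50 mm up. Short lens's cap within 15 mm of its start (x of puller in the frame of bin between -0.085 and 0.085 m and y of puller in the frame of bin between -0.085 and 0.085 m and z of puller in the frame of bin below 0.02 m and x of cap in the frame of puller between -0.03 and 0.03 m and y of cap in the frame of puller between -0.025 and 0.025 m and angle between puller's own z axis and vertical below 0.175 rad and linear speed of each of puller, cap below 0.03 m/s and z of cap in the frame of bin below 0.05 m and distance of cap_short from where it was at the start of the episode below 0.015 m); the robot touches nothing.
It fails at once if the fingers touch the cap of the tall lens (contact force between the fingers and cap above 1 N).
It fails at once if the short lens's cap is pulled or knocked more than 15 mm (distance of cap_short from where it was at the start of the episode above 0.015 m).
It also fails if it takes over 54 s, if anything falls off the work surface, if the arm or the gripper's body presses on something with over 40 N, if the wrist force passes 120 N, or if a joint passes its speed limit or range.

## Robot

A 7-joint arm with a two-finger parallel gripper is mounted at the origin on the work surface. World frame = base frame: x ahead of the robot, y to its left, z up, the work surface at z = 0. Lengths are in mm, angles in rad, forces in N, time in s.
With the tool pointing down it reaches from about 400 to 850 mm from the base axis. Payload 10.4 kg.
Tool frame: the origin (TCP) lies on the centre line of the jaws, within the pads' length; the fingertips stand 25 mm ahead of it and the grasp point (between the pads) lies 6 mm ahead of it; z points along the fingers, y is the line along which they close (so a half turn about z gives the same grasp; the last joint's range is limited). The gripper opens to 87 mm and grips with 3 to 60 N. Pads are 19 mm wide; open, the fingers measure 117 mm over their backs; the gripper's body (75 mm by 190 mm) begins 51 mm behind the grasp point.
Start: joints at [1.15, 0.332, -0.065, 1.46, 0.022, 1.35, -0.088], TCP at [242.141, -576.209, 247.576] pointing down, gripper open.
Joint ranges: [-2.6, 2.6], [-0.5, 2.12], [-1.47, 1.34], [0.16, 2.42], [-1.27, 4.41], [0.06, 2.06], [-2.6, 2.6]. Speed limits (rad/s): [2.22, 2.22, 2.79, 2.79, 3.14, 3.14, 3.14].

## Interface

Orientations are given as a unit quaternion [w, x, y, z].
In Python, from bench import read_state, capture, get_calibration, close_job gives the robot as it stands.
- The arm moves only by the tool move_arm, never from a script. Its argument "series" is a list of rows, each an object with "translation": the shift along the tool's x, y, z normalised to -1 to 1, where 1 is 300 mm, a list of three; "roll": the turn about the tool's z normalised to -1 to 1, where 1 is 90 degrees; "gripper": the finger opening in mm, from 0 to 87. In form: [{"translation": [dx, dy, dz], "roll": roll, "gripper": gripper}, ...]. A call has 1 to 12 rows; each row is the pose to reach, as a shift and turn from the pose commanded when the call began, along the tool's axes at that moment; what a row does not reach only later rows make up. A row lasts 1/8 s, in which the tool goes at most 62.5 mm and 10.7 degrees, less where a joint would pass 70% of its speed; a pose out of reach is approached as far as the arm can. A call with a number of a shift or a turn outside -1 to 1 is refused whole. A call with a gripper value outside its range is refused whole. The fingers move at their own pace and stop on an object; the grip force is fixed at half the most. Time passes only in rows, so rows that repeat a pose let the fingers close. It gives the time, the measured TCP pose, the force, the opening and the grip force at its end, in the units of the state.
- read_state(): the state, without advancing time (a new reading comes with each control period).
- capture(name): name is "scene" or "top" or "wrist"; returns the picture (480x640x3 uint8, red, green, blue); there is no depth.
- get_calibration(name): a dict with "K" (3x3 intrinsics, pixels), "R" (3x3) and "t" (3): a world point X has camera coordinates R X + t. Camera axes: x right, y down, z forward; pixel columns grow to the right and rows downward; lengths in mm; the calibration is good to about 2 mm. The wrist camera is an equidistant fisheye: a pixel r from the principal point sees the ray r / f radians off the axis. A picture is of the moment at which its call begins: read the wrist's pose just before it. get_calibration takes no time and is no camera call; for the wrist camera it gives the pose at the moment of the call.
- close_job(): hands the job in; it is judged then, once.
The state is a dict: "clock": time; "joints": joint angles; "qvel": joint speeds; "joint_efforts": joint torques, N m; "eef_pos": TCP position; "tool_rot": TCP orientation; "force": force on the tool from outside, world axes, zero at the start; "ft_torque": the same for the moment, N m; "opening": finger opening in mm; "grip_force": force on a finger pad.
Only numpy, scipy, OpenCV 4.12 (cv2) and the standard library are available. Lean on these libraries where they do the work, as an engineer would, in place of code of your own. Each camera call takes 0.05 s, during which the arm holds its last target. There are 200 camera calls.

## Working session

There is one attempt and no reset: what is moved stays moved. The work goes in short steps, Python scripts to look and compute and a tool call to move; the robot and the scene stay as the last step left them, time stands still between calls to the robot, and variables do not carry over. Pictures are saved under pics/ and viewed, at most 10 in all, crops included, and the job is handed in when it is done.

Besides the shell and the picture viewer there is one more tool, called after ">>>" as a command line: name --argument value ..., lists and objects as JSON in quotes. move_arm: Moves the arm, as the interface text tells. Scaled input: -1 to 1 covers 300 mm each way for a shift and 90 degrees each way for a turn. Its arguments: {"type":"object","properties":{"series":{"type":"array"}},"required":["series"]}

```bash
mkdir -p pics; ls; python3 - <<'E'
from bench import *
import cv2
print(read_state())
for n in ("scene","top"):
    im=capture(n); cv2.imwrite(f"pics/{n}0.png",im[:,:,::-1]); c=get_calibration(n); print(n,c)
E
```

```text
pics
{'clock': 0.0, 'joints': array([ 1.1504466 ,  0.33289948, -0.06472019,  1.46095807,  0.02158119,
        1.34988887, -0.0885083 ]), 'qvel': array([ 7.87433108e-04,  7.84337037e-04, -6.27908607e-04, -9.82086038e-05,
       -1.10397960e-03, -1.31458473e-03,  2.34802709e-03]), 'joint_efforts': array([-2.38638377e-04, -6.23257899e+01,  2.44066876e-02, -3.89894450e+01,
       -6.12583500e-02,  3.97303503e-02,  1.52773882e-04]), 'eef_pos': array([ 241.96423603, -575.87429536,  246.72871946]), 'tool_rot': array([-7.10659352e-04,  9.80286461e-01,  1.97580168e-01, -1.64891882e-04]), 'force': array([ 0.0199284 , -0.10905484, -0.51795077]), 'ft_torque': array([ 0.00468849, -0.03994947, -0.00242078]), 'grip_force': 0.0, 'opening': 86.94521835671969}
scene {'K': array([[485.2211451 ,   0.        , 323.35576791],
       [  0.        , 485.2211451 , 242.74483132],
       [  0.        ,   0.        ,   1.        ]]), 'R': array([[ 0.08759946,  0.99588788,  0.0231011 ],
       [ 0.6019873 , -0.03444622, -0.79776234],
       [-0.7936861 ,  0.08379012, -0.60252933]]), 't': array([  24.18144104, -221.85345166, 1400.55782949])}
top {'K': array([[502.77749235,   0.        , 326.59975174],
       [  0.        , 502.77749235, 240.75722191],
       [  0.        ,   0.        ,   1.        ]]), 'R': array([[ 0.0030403 , -0.99999419,  0.00153922],
       [-0.99025317, -0.00322501, -0.13924175],
       [ 0.13924591, -0.00110088, -0.99025722]]), 't': array([ -83.12136432,  459.87285661, 1112.10810925])}
```

View pics/top0.png

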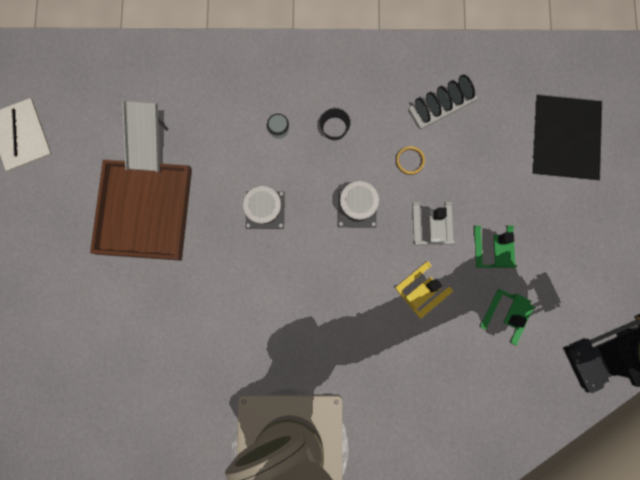

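View pics/scene0.png

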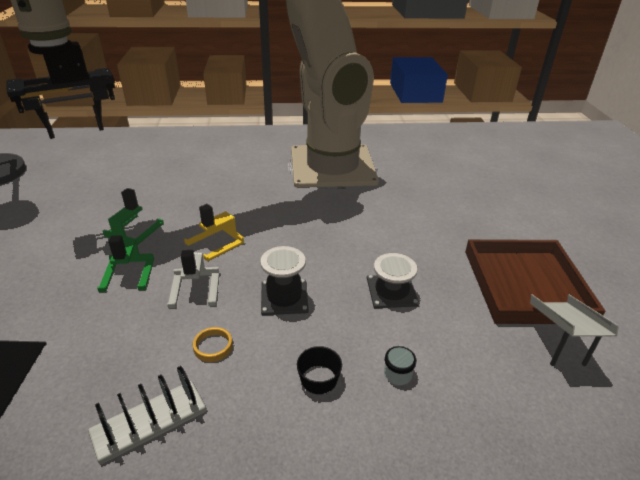

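The top view shows the steel puller at about (434,222), with its fork pointing up the image (+x) and its handle at (440,213). The tall lens cap is at (360,200), the short one at (263,204), and the bin at about (141,210) with its chute toward +x. The scene view confirms the lens nearer the pullers is the taller one.

```bash
cat > h.py <<'E'
import numpy as np, cv2
from bench import *
def ray(n,uv,z,c=None):
    c=c or get_calibration(n); K,R,t=[np.array(c[k],float) for k in "KRt"]
    if n=="wrist":
        a=np.array([(uv[0]-K[0,2])/K[0,0],(uv[1]-K[1,2])/K[1,1]]); th=np.hypot(*a)
        d=np.r_[a/th*np.sin(th) if th>0 else a,np.cos(th)]
    else: d=np.linalg.inv(K)@np.r_[uv,1.]
    o=-R.T@t; d=R.T@d
    return o+d*(z-o[2])/d[2]
def blobs(mask,amin=30):
    n,l,s,c=cv2.connectedComponentsWithStats(mask.astype(np.uint8))
    return [(s[i],c[i],(l==i)) for i in range(1,n) if s[i][4]>amin]
E
python3 - <<'E'
from h import *
im=cv2.imread("pics/top0.png"); hsv=cv2.cvtColor(im,cv2.COLOR_BGR2HSV)
crop=im[170:290,380:540]; cv2.imwrite("pics/crop.png",cv2.resize(crop,None,fx=5,fy=5,interpolation=cv2.INTER_CUBIC))
b=hsv[...,2]>150; b[:150]=0;b[260:]=0;b[:,:220]=0;b[:,470:]=0
for s,c,m in blobs(b):
    p=np.argwhere(m)[:,::-1].astype(np.float32); print(s,c,cv2.minAreaRect(p), cv2.minEnclosingCircle(p))
br=(hsv[...,0]<15)&(hsv[...,1]>100)&(hsv[...,2]>20); br[:,250:]=0; br[:120]=0
for s,c,m in blobs(br,500):
    p=np.argwhere(m)[:,::-1].astype(np.int32); print(s,c); print(cv2.minAreaRect(p)); q=cv2.approxPolyDP(cv2.convexHull(p),4,True)[:,0]; print([(tuple(x),ray("top",x,35)[:2].round()) for x in q])
E
```

```text
[397 150  29  24 147] [411.33333333 162.99319728] ((411.0, 161.5), (28.0, 23.0), 0.0) ((410.9444580078125, 159.5), 14.166863441467285)
[ 341  181   39   38 1145] [359.58340611 199.3650655 ] ((359.7500305175781, 199.25001525878906), (36.76955032348633, 37.47665786743164), 45.0) ((359.65179443359375, 199.14642333984375), 19.348878860473633)
[ 243  186   37   37 1076] [261.29275093 203.87453532] ((261.0, 204.0), (36.0, 36.0), 90.0) ((261.0, 203.86538696289062), 18.846105575561523)
[414 203  12  41 240] [417.06666667 224.2625    ] ((416.8699951171875, 223.56173706054688), (41.137489318847656, 9.489384651184082), 79.82449340820312) ((420.0, 223.0), 20.61562728881836)
[431 205  24  38 517] [442.47582205 228.59767892] ((442.5, 223.5), (37.0, 23.0), 90.0) ((443.9460144042969, 224.37069702148438), 20.294801712036133)
[  91  160   99   99 8042] [140.82864959 211.16401393]
((140.2827911376953, 209.3893585205078), (91.35057067871094, 94.88145446777344), 5.19442892074585)
[((np.int32(188), np.int32(167)), array([631., 240.])), ((np.int32(179), np.int32(258)), array([419., 252.])), ((np.int32(91), np.int32(252)), array([432., 451.])), ((np.int32(104), np.int32(160)), array([647., 436.]))]
```

View pics/crop.png

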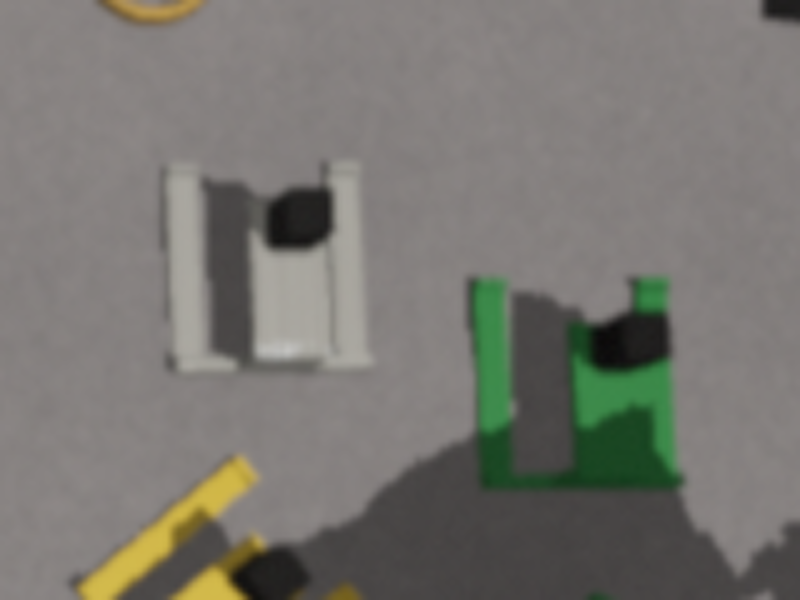

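The crop shows the steel puller's lip tips at px (416,203) and (449,202), its rear corners at (415,244) and (454,242), and its handle top at about (442.5,211.5).

```bash
python3 - <<'E'
from h import *
f=lambda u,v,z: print((u,v,z),ray("top",(u,v),z).round(1))
tl=(413,203);tr=(452,202.3);bl=(414,243);br=(454.3,242.5)
for q in (tl,tr): f(*q,11)
for q in (bl,br): f(*q,3)
f(442.5,211.5,101)
f(359.7,199.3,98); f(261,203.9,68)
E
```

```text
(413, 203, 11) [ 553.2 -284.    11. ]
(452, 202.3, 11) [ 555.1 -375.5   11. ]
(414, 243, 3) [ 459.6 -285.7    3. ]
(454.3, 242.5, 3) [ 461.1 -379.8    3. ]
(442.5, 211.5, 101) [ 515.  -331.3  101. ]
(359.7, 199.3, 98) [ 541.9 -153.1   98. ]
(261, 203.9, 68) [537.5  64.7  68. ]
```

>>> move_arm --series '[{"translation": [0.87, -0.4, 0], "roll": 0.233, "gripper": 87}, {"translation": [0.87, -0.4, 0], "roll": 0.233, "gripper": 87}, {"translation": [0.87, -0.4, 0], "roll": 0.233, "gripper": 87}, {"translation": [0.87, -0.4, 0], "roll": 0.233, "gripper": 87}, {"translation": [0.87, -0.4, 0], "roll": 0.233, "gripper": 87}, {"translation": [0.87, -0.4, 0], "roll": 0.233, "gripper": 87}, {"translation": [0.87, -0.4, 0], "roll": 0.233, "gripper": 87}, {"translation": [0.87, -0.4, 0], "roll": 0.233, "gripper": 87}]'

```text
clock: 1.1
eef_pos: [435.2, -365.7, 247.4]
tool_rot: [0.0, 1.0, 0.015, -0.0]
force: [-0.2, -0.2, 0.1]
opening: 87.3
grip_force: 0.0
```

>>> move_arm --series '[{"translation": [0.273, -0.108, 0], "roll": 0, "gripper": 87}, {"translation": [0.273, -0.108, 0], "roll": 0, "gripper": 87}, {"translation": [0.273, -0.108, 0], "roll": 0, "gripper": 87}, {"translation": [0.273, -0.108, 0], "roll": 0, "gripper": 87}]'

```text
clock: 1.6
eef_pos: [515.8, -331.0, 247.4]
tool_rot: [0.0, 1.0, 0.015, -0.0]
force: [-0.3, -0.2, 0.3]
opening: 87.0
grip_force: 0.0
```

```bash
python3 - <<'E'
from h import *
s=read_state(); print(s["eef_pos"],s["tool_rot"])
c=get_calibration("wrist"); print(c)
im=capture("wrist"); cv2.imwrite("pics/w1.png",im[:,:,::-1])
np.savez("w1.npz",**{k:np.array(c[k]) for k in "KRt"})
E
```

```text
[ 515.79385108 -331.00215353  247.39074896] [ 2.60249757e-04  9.99890907e-01  1.47623989e-02 -4.22238617e-04]
{'K': array([[371.64829954,   0.        , 314.8743098 ],
       [  0.        , 371.64829954, 238.0175187 ],
       [  0.        ,   0.        ,   1.        ]]), 'R': array([[ 3.02804651e-02, -9.99541200e-01,  6.95208237e-04],
       [-9.65646682e-01, -2.90740483e-02,  2.58227002e-01],
       [-2.58088315e-01, -8.49055927e-03, -9.66084019e-01]]), 't': array([-346.24992049,  457.3207085 ,  518.63452312])}
```

View pics/w1.png

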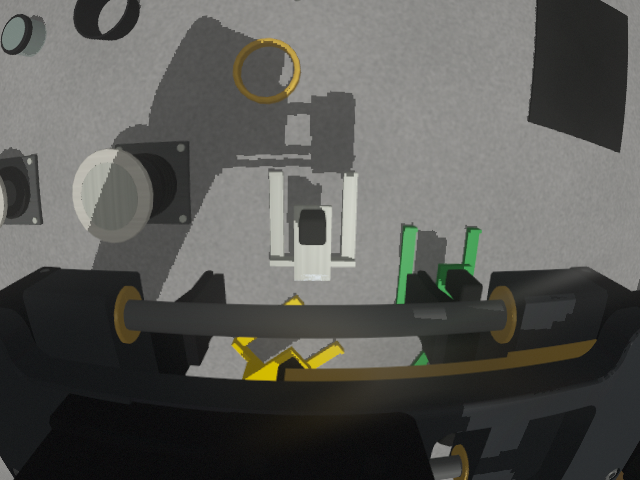

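The wrist view shows the puller clearly: lip tips at (276,171) and (350,171), base corners at (269,266) and (355,266), and the handle top at about (313,233). The tall cap is at (113,195).

```bash
python3 - <<'E'
from h import *
c=dict(np.load("w1.npz")); print(-c["R"].T@c["t"])
f=lambda u,v,z: print((u,v,z),ray("wrist",(u,v),z,c).round(1))
f(269,171,11);f(357,171,11);f(269,265,3);f(355.5,265,3);f(313,233,101);f(299,240,101);f(327,240,101);f(113,195,98)
im=cv2.imread("pics/w1.png");hsv=cv2.cvtColor(im,cv2.COLOR_BGR2HSV)
b=(hsv[...,2]>185)&(hsv[...,1]<40); b[:150]=0;b[290:]=0;b[:,:255]=0;b[:,365:]=0
for s,cc,m in blobs(b): print(s,cc)
print(im[200:260:4,313,2])
E
```

```text
[ 585.94834383 -328.39139942  383.19268467]
(269, 171, 11) [ 554.8 -283.5   11. ]
(357, 171, 11) [ 557.4 -371.8   11. ]
(269, 265, 3) [ 452.5 -282.8    3. ]
(355.5, 265, 3) [ 455.4 -376.8    3. ]
(313, 233, 101) [ 514.6 -329.3  101. ]
(299, 240, 101) [ 508.6 -318.4  101. ]
(327, 240, 101) [ 509.2 -340.5  101. ]
(113, 195, 98) [ 542.7 -156.7   98. ]
[270 173  13  83 945] [276.4962963  214.14708995]
[ 342  174   16   84 1045] [349.09569378 215.57799043]
[ 270  207   85   74 1732] [313.48960739 257.23845266]
[ 85  90  95  46  49  53  58  58  59  59  58  58 200 200 199]
```

>>> move_arm --series '[{"translation": [-0.003, -0.005, 0.2], "roll": 0, "gripper": 87}, {"translation": [-0.003, -0.005, 0.36], "roll": 0, "gripper": 70}, {"translation": [-0.003, -0.005, 0.48], "roll": 0, "gripper": 70}, {"translation": [-0.003, -0.005, 0.53], "roll": 0, "gripper": 70}, {"translation": [-0.003, -0.005, 0.53], "roll": 0, "gripper": 70}, {"translation": [-0.003, -0.005, 0.53], "roll": 0, "gripper": 10}, {"translation": [-0.003, -0.005, 0.53], "roll": 0, "gripper": 10}, {"translation": [-0.003, -0.005, 0.53], "roll": 0, "gripper": 10}, {"translation": [-0.003, -0.005, 0.53], "roll": 0, "gripper": 10}, {"translation": [-0.003, -0.005, 0.53], "roll": 0, "gripper": 10}, {"translation": [-0.003, -0.005, 0.53], "roll": 0, "gripper": 10}, {"translation": [-0.003, -0.005, 0.53], "roll": 0, "gripper": 10}]'

```text
clock: 3.15
eef_pos: [516.2, -328.0, 88.6]
tool_rot: [0.0, 1.0, 0.016, 0.0]
force: [-0.1, -0.4, 0.4]
opening: 21.8
grip_force: 30.0
```

>>> move_arm --series '[{"translation": [0, 0, -0.1], "roll": 0, "gripper": 10}, {"translation": [0, 0, -0.3], "roll": 0, "gripper": 10}, {"translation": [0, 0, -0.45], "roll": 0, "gripper": 10}, {"translation": [-0.12, -0.1, -0.45], "roll": 0, "gripper": 10}, {"translation": [-0.24, -0.25, -0.45], "roll": 0, "gripper": 10}, {"translation": [-0.285, -0.4, -0.45], "roll": 0, "gripper": 10}, {"translation": [-0.285, -0.53, -0.45], "roll": 0, "gripper": 10}, {"translation": [-0.285, -0.586, -0.45], "roll": 0, "gripper": 10}, {"translation": [-0.285, -0.586, -0.35], "roll": 0, "gripper": 10}, {"translation": [-0.285, -0.586, -0.25], "roll": 0, "gripper": 10}, {"translation": [-0.285, -0.586, -0.213], "roll": 0, "gripper": 10}, {"translation": [-0.285, -0.586, -0.213], "roll": 0, "gripper": 10}]'

```text
clock: 4.65
eef_pos: [425.0, -155.2, 152.2]
tool_rot: [-0.0, 1.0, 0.016, -0.0]
force: [0.2, 1.0, -2.6]
opening: 21.8
grip_force: 30.0
```

```bash
python3 - <<'E'
from h import *
s=read_state(); print(s["eef_pos"],s["tool_rot"],s["opening"],s["force"])
c=get_calibration("wrist"); np.savez("w2.npz",**{k:np.array(c[k]) for k in "KRt"})
cv2.imwrite("pics/w2.png",capture("wrist")[:,:,::-1])
E
```

```text
[ 424.9552161  -155.23342251  152.22903239] [-2.61516426e-04  9.99876439e-01  1.57099421e-02 -4.85212824e-04] 21.75198456227568 [ 0.17365514  0.97523762 -2.64421185]
```

View pics/w2.png

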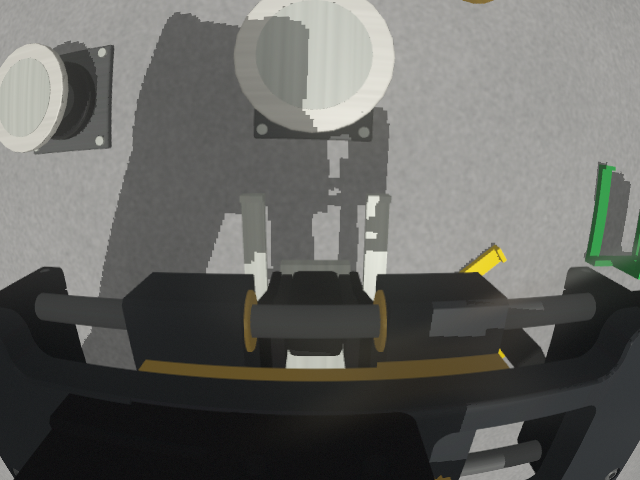

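The fork in the gripper has lip outer edges at (241,196) and (390,196). The tall cap lies straight ahead, with flange edges at (235,57) and (394,57) and its near rim at (314,132).

```bash
python3 - <<'E'
from h import *
c=dict(np.load("w2.npz"))
f=lambda u,v,z: print((u,v,z),ray("wrist",(u,v),z,c).round(1))
f(241,196,75);f(390,196,75);f(235,57,98);f(394,57,98);f(314,132,98);f(314,132,90)
E
```

```text
(241, 196, 75) [ 462.2 -110.3   75. ]
(390, 196, 75) [ 465.1 -197.6   75. ]
(235, 57, 98) [ 538.9 -110.3   98. ]
(394, 57, 98) [ 541.4 -191.6   98. ]
(314, 132, 98) [ 499.6 -152.    98. ]
(314, 132, 90) [ 499.8 -152.    90. ]
```

>>> move_arm --series '[{"translation": [0.06, 0, 0], "roll": 0, "gripper": 10}, {"translation": [0.12, 0, 0], "roll": 0, "gripper": 10}, {"translation": [0.18, 0, 0], "roll": 0, "gripper": 10}, {"translation": [0.24, 0, 0], "roll": 0, "gripper": 10}, {"translation": [0.3, 0, 0], "roll": 0, "gripper": 10}, {"translation": [0.35, 0, 0], "roll": 0, "gripper": 10}, {"translation": [0.385, 0, 0], "roll": 0, "gripper": 10}, {"translation": [0.385, 0, 0], "roll": 0, "gripper": 10}, {"translation": [0.385, 0, 0], "roll": 0, "gripper": 10}]'

```text
clock: 5.82
eef_pos: [540.1, -151.5, 152.4]
tool_rot: [0.0, 1.0, 0.016, -0.0]
force: [0.3, 0.8, -3.0]
opening: 21.9
grip_force: 30.0
```

```bash
python3 - <<'E'
from h import *
s=read_state(); print(s["eef_pos"],s["opening"],s["force"])
a=capture("scene")[:,:,::-1]
cv2.imwrite("pics/s3.png",cv2.resize(a[180:330,200:400],None,fx=4,fy=4,interpolation=cv2.INTER_CUBIC))
E
```

```text
[ 540.09434693 -151.46308313  152.43162728] 21.907656058159642 [ 0.28978496  0.77612819 -3.00699315]
```

View pics/s3.png

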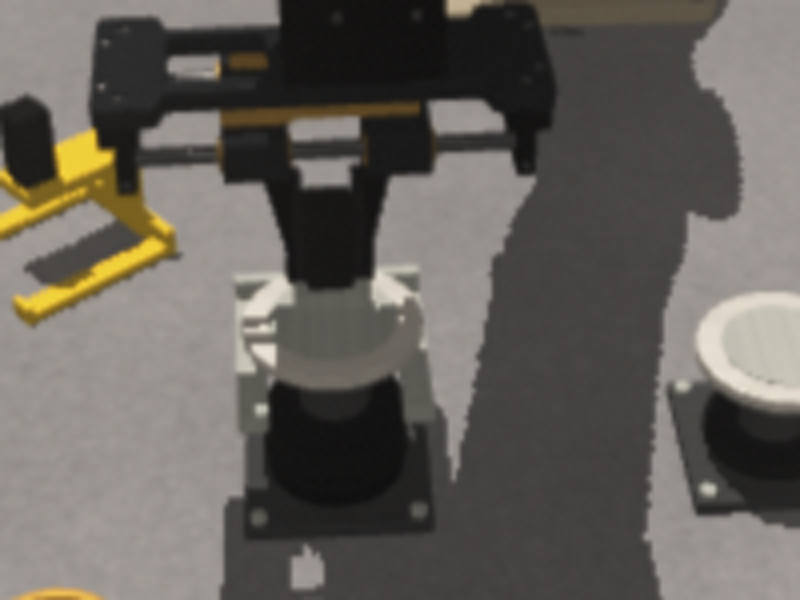

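The crop shows the fork under the tall cap's flange, with a tine on each side and no contact force yet. Next I pull straight up.

>>> move_arm --series '[{"translation": [0, 0, -0.04], "roll": 0, "gripper": 10}, {"translation": [0, 0, -0.06], "roll": 0, "gripper": 10}, {"translation": [0, 0, -0.07], "roll": 0, "gripper": 10}, {"translation": [0, 0, -0.08], "roll": 0, "gripper": 10}, {"translation": [0, 0, -0.09], "roll": 0, "gripper": 10}, {"translation": [0, 0, -0.1], "roll": 0, "gripper": 10}, {"translation": [0, 0, -0.11], "roll": 0, "gripper": 10}, {"translation": [0, 0, -0.13], "roll": 0, "gripper": 10}, {"translation": [0, 0, -0.16], "roll": 0, "gripper": 10}, {"translation": [0, 0, -0.2], "roll": 0, "gripper": 10}, {"translation": [0, 0, -0.24], "roll": 0, "gripper": 10}, {"translation": [0, 0, -0.24], "roll": 0, "gripper": 10}]'

```text
clock: 7.38
eef_pos: [541.2, -151.4, 225.9]
tool_rot: [0.0, 1.0, 0.016, 0.001]
force: [-0.2, -0.3, -3.4]
opening: 21.5
grip_force: 30.0
```

```bash
python3 - <<'E'
from h import *
s=read_state(); print(s["eef_pos"],s["opening"],s["force"])
a=capture("scene")[:,:,::-1]
cv2.imwrite("pics/s4.png",cv2.resize(a[130:330,200:400],None,fx=3,fy=3,interpolation=cv2.INTER_CUBIC))
E
```

```text
[ 541.1948929  -151.44679852  225.87988213] 21.450374477478864 [-0.23535481 -0.28294173 -3.43180551]
```

View pics/s4.png

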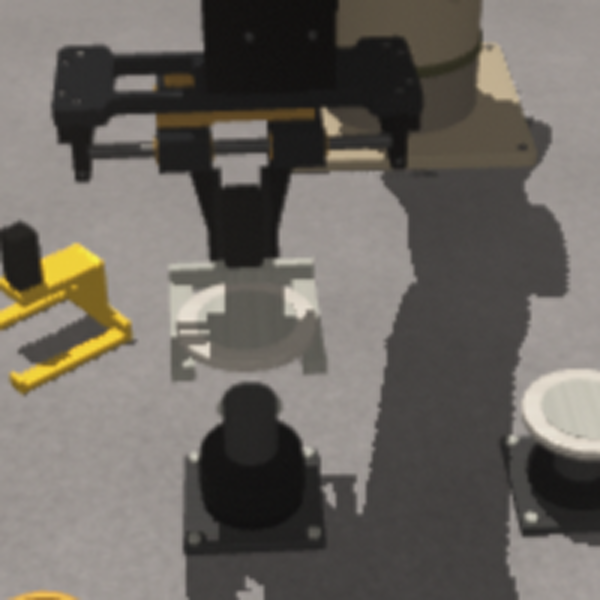

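The cap is off the neck and sits in the fork, and the short cap is untouched. Next I carry it over to the bin.

>>> move_arm --series '[{"translation": [0, -0.03, 0], "roll": 0, "gripper": 10}, {"translation": [0, -0.09, 0], "roll": 0, "gripper": 10}, {"translation": [0, -0.18, 0], "roll": 0, "gripper": 10}, {"translation": [0, -0.28, 0], "roll": 0, "gripper": 10}, {"translation": [0, -0.38, 0], "roll": 0, "gripper": 10}, {"translation": [0, -0.48, 0], "roll": 0, "gripper": 10}, {"translation": [0, -0.58, 0], "roll": 0, "gripper": 10}, {"translation": [0, -0.68, 0], "roll": 0, "gripper": 10}, {"translation": [0, -0.77, 0], "roll": 0, "gripper": 10}, {"translation": [0, -0.84, 0], "roll": 0, "gripper": 10}, {"translation": [0, -0.88, 0], "roll": 0, "gripper": 10}, {"translation": [0, -0.9, 0], "roll": 0, "gripper": 10}]'

```text
clock: 8.93
eef_pos: [531.6, 119.4, 224.3]
tool_rot: [0.0, 1.0, 0.016, -0.0]
force: [-0.5, -0.7, -3.1]
opening: 21.6
grip_force: 30.0
```

>>> move_arm --series '[{"translation": [0, -0.03, 0], "roll": 0.01, "gripper": 10}, {"translation": [-0.01, -0.09, 0], "roll": 0.02, "gripper": 10}, {"translation": [-0.02, -0.18, 0], "roll": 0.03, "gripper": 10}, {"translation": [-0.03, -0.28, 0], "roll": 0.04, "gripper": 10}, {"translation": [-0.03, -0.38, 0], "roll": 0.05, "gripper": 10}, {"translation": [-0.03, -0.48, 0], "roll": 0.062, "gripper": 10}, {"translation": [-0.03, -0.57, 0], "roll": 0.062, "gripper": 10}, {"translation": [-0.03, -0.65, 0], "roll": 0.062, "gripper": 10}, {"translation": [-0.03, -0.71, 0], "roll": 0.062, "gripper": 10}, {"translation": [-0.03, -0.75, 0], "roll": 0.062, "gripper": 10}, {"translation": [-0.03, -0.76, 0], "roll": 0.062, "gripper": 10}, {"translation": [-0.03, -0.76, 0], "roll": 0.062, "gripper": 10}]'

```text
clock: 10.42
eef_pos: [516.0, 345.6, 224.4]
tool_rot: [0.0, 0.999, -0.033, 0.0]
force: [0.5, -0.6, -2.4]
opening: 21.9
grip_force: 30.0
```

```bash
python3 - <<'E'
from h import *
s=read_state(); print(s["eef_pos"],s["tool_rot"],s["opening"],s["force"])
c=get_calibration("wrist"); np.savez("w5.npz",**{k:np.array(c[k]) for k in "KRt"})
cv2.imwrite("pics/w5.png",capture("wrist")[:,:,::-1])
E
```

```text
[515.98056769 345.57493031 224.36022606] [ 2.33617123e-04  9.99451358e-01 -3.31198838e-02  4.25493695e-05] 21.89222926176422 [ 0.45379724 -0.59954715 -2.42523111]
```

View pics/w5.png

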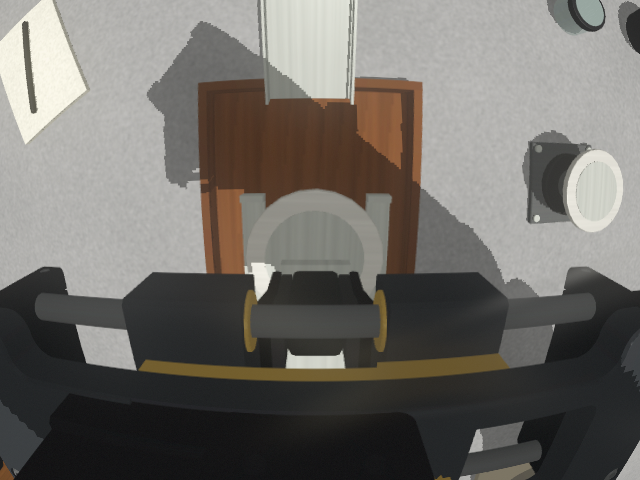

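The cap is in the fork (flange front edge at (315,190), lips at (241,194) and (391,194)). The bin's far rim corners are at (199,83) and (422,82), with the chute centred ahead.

```bash
python3 - <<'E'
from h import *
c=dict(np.load("w5.npz"))
f=lambda u,v,z: print((u,v,z),ray("wrist",(u,v),z,c).round(1))
f(199,83,35);f(422,82,35);f(206,250,35);f(415,250,35);f(240,194,147);f(392,194,147);f(315,190,150)
E
```

```text
(199, 83, 35) [648.4 440.3  35. ]
(422, 82, 35) [635.8 243.   35. ]
(206, 250, 35) [494.5 449.9  35. ]
(415, 250, 35) [481.7 254.1  35. ]
(240, 194, 147) [558.7 387.  147. ]
(392, 194, 147) [552.9 298.1 147. ]
(315, 190, 150) [558.2 343.  150. ]
```

>>> move_arm --series '[{"translation": [0, 0, 0.05], "roll": 0, "gripper": 10}, {"translation": [0, 0, 0.12], "roll": 0, "gripper": 10}, {"translation": [0, 0, 0.2], "roll": 0, "gripper": 10}, {"translation": [0, 0, 0.27], "roll": 0, "gripper": 10}, {"translation": [0, 0, 0.33], "roll": 0, "gripper": 10}, {"translation": [0, 0, 0.37], "roll": 0, "gripper": 10}, {"translation": [0, 0, 0.39], "roll": 0, "gripper": 10}, {"translation": [0, 0, 0.4], "roll": 0, "gripper": 10}, {"translation": [0, 0, 0.41], "roll": 0, "gripper": 10}, {"translation": [0, 0, 0.415], "roll": 0, "gripper": 10}, {"translation": [0, 0, 0.42], "roll": 0, "gripper": 10}, {"translation": [0, 0, 0.42], "roll": 0, "gripper": 10}]'

```text
clock: 11.98
eef_pos: [515.8, 346.1, 98.5]
tool_rot: [0.0, 0.999, -0.033, 0.0]
force: [0.1, 0.1, -2.4]
opening: 22.0
grip_force: 30.0
```

Not touching yet; about 2 mm to go.

>>> move_arm --series '[{"translation": [0, 0, 0.003], "roll": 0, "gripper": 10}, {"translation": [0, 0, 0.006], "roll": 0, "gripper": 10}, {"translation": [0, 0, 0.008], "roll": 0, "gripper": 10}, {"translation": [0, 0, 0.008], "roll": 0, "gripper": 10}, {"translation": [0, 0, 0.008], "roll": 0, "gripper": 10}]'

```text
clock: 12.6
eef_pos: [515.9, 346.1, 96.6]
tool_rot: [0.0, 0.999, -0.033, 0.0]
force: [-1.7, -2.7, 6.3]
opening: 21.5
grip_force: 30.0
```

>>> move_arm --series '[{"translation": [0, 0, 0], "roll": 0, "gripper": 30}, {"translation": [0, 0, 0], "roll": 0, "gripper": 60}, {"translation": [0, 0, 0], "roll": 0, "gripper": 70}, {"translation": [0, 0, 0], "roll": 0, "gripper": 70}, {"translation": [0, 0, 0], "roll": 0, "gripper": 70}, {"translation": [0, 0, -0.05], "roll": 0, "gripper": 70}, {"translation": [0, 0, -0.15], "roll": 0, "gripper": 70}, {"translation": [0, 0, -0.3], "roll": 0, "gripper": 70}, {"translation": [0, 0, -0.45], "roll": 0, "gripper": 70}, {"translation": [0, 0, -0.55], "roll": 0, "gripper": 70}, {"translation": [0, 0, -0.55], "roll": 0, "gripper": 70}, {"translation": [0, 0, -0.55], "roll": 0, "gripper": 70}]'

```text
clock: 14.1
eef_pos: [515.5, 345.9, 261.0]
tool_rot: [0.0, 0.999, -0.033, 0.0]
force: [-0.0, -0.6, -0.5]
opening: 70.0
grip_force: 0.0
```

```bash
python3 - <<'E'
from h import *
s=read_state(); print(s["eef_pos"],s["opening"],s["force"])
cv2.imwrite("pics/w6.png",capture("wrist")[:,:,::-1])
E
```

```text
[515.54873613 345.94206527 260.98045175] 70.03657010404802 [-0.01912617 -0.62370243 -0.45618114]
```

View pics/w6.png

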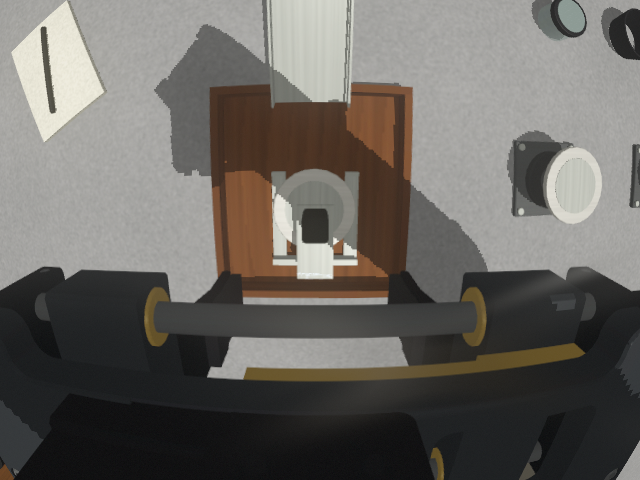

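The puller stands upright in the bin with its handle at (315,225). The cap is in its fork at (314,208), and the short cap is still on its lens at (573,185).

```bash
python3 -c "
from bench import *
print(close_job())"
```

```text
the job is handed in; nothing more can be done
None
```

The job is handed in: the cap was pulled off the taller lens with the puller, and the puller now stands upright and released on the bin floor with the cap in its fork; the shorter lens is still capped (no verdict was returned).

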